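Level a rocking quern slab by angle gauge and hold it for packing

ROBOT

A 7-joint arm with a two-finger parallel gripper is mounted at the origin on the work surface. World frame = base frame: x ahead of the robot, y to its left, z up, the work surface at z = 0. Lengths are in m, angles in rad, forces in N, time in s.
With the tool pointing down it reaches from about 0.425 to 0.95 m from the base axis. Payload 16.7 kg.
Tool frame: the origin (TCP) lies on the centre line of the jaws, within the pads' length; the fingertips stand bot.tip_reach ahead of it and the grasp point (between the pads) is the TCP (bot.tip_reach is the distance from the TCP to the fingertips, in m); z points along the fingers, y is the direction in which the jaws open and shut (so a half turn about z gives the same grasp; the last joint's range is limited). The gripper opens to 94 mm and grips with 3 to 60 N. Pads are 16 mm wide; open, the fingers measure 119 mm over their backs; the gripper's body (75 mm by 177 mm) begins 78 mm behind the grasp point.
Start: joints at [-1.381, 0.426, 0.074, 1.606, -0.034, 1.111, -0.067], TCP at [0.224, 0.637, 0.224] pointing down, gripper open.
Joint ranges: [-2.85, 2.85], [-0.5, 2.14], [-1.23, 1.37], [0.21, 2.46], [-1.02, 4.16], [0.16, 2.05], [-2.73, 2.73]. Speed limits (rad/s): [1.89, 1.89, 2.39, 2.39, 3.01, 3.01, 3.01].

INTERFACE

Orientations are given as [roll, pitch, yaw] about the fixed x, y, z axes, in that order (R = Rz(yaw) Ry(pitch) Rx(roll)).
In Python, from cell import readout, viewer, order, bot gives the robot as it stands. The module is installed in compiled form; this text tells all that it offers.
- The arm moves only by the tool drive_tool, never from a script. Its argument "motion" is a list of rows, each a list of 5 numbers: the shift along the tool's x, y, z in mm, then the turn about the tool's z in rad, then the closure, from 0 (fully open) to 1 (shut). In form: [[x, y, z, twist, hand], ...]. A call has 1 to 5 rows; each row shifts and turns the commanded pose from where the row before left it, along the tool's axes as they then stand; what a row does not reach is not made up. A row lasts 1/10 s, in which the tool goes at most 50 mm and 8.59 degrees, less where a joint would pass 70% of its speed; a pose out of reach is approached as far as the arm can. A call with a gripper value outside its range is refused whole. The fingers move at their own pace and stop on an object; the grip force is fixed at half the most. Time passes only in rows, so rows that do not move let the fingers close. It gives the time, the measured TCP pose, the force and the opening at its end, in the units of the state.
- readout.get_state(): the state, without advancing time (a new reading comes with each control period).
- viewer.read_camera(name): name is "scene" or "top" or "wrist"; returns a dict with "image" (420x560x3 uint8, red, green, blue), "vfov" (degrees; the focal length in pixels is half the picture's height over the tangent of half this angle, whatever the lens; pixels are square), "cx", "cy" (the principal point, pixels), "rvec" (rotation vector, rad) and "tvec" (3), from world to camera coordinates, as OpenCV has them; the wrist camera has in their place "tool_from_camera" (4x4, takes a point from camera to tool coordinates, whose origin is the TCP and whose axes are the flange's). Camera axes: x right, y down, z forward; pixel columns grow to the right and rows downward; lengths in m; the calibration is good to about 2 mm. A picture is of the moment at which its call begins: read the wrist's pose just before it. There is no depth.
- order.job_done(): hands the job in, once; it reports no verdict.
The state is a dict: "t": time; "joints": joint angles; "dq": joint speeds; "joint_efforts": joint torques, N m; "tool_pos": TCP position; "tool_rot": TCP orientation; "force": force on the tool from outside, world axes, zero at the start; "moment": the same for the moment, N m; "finger_gap": finger opening in m.
Only numpy, scipy, OpenCV 4.12 (cv2) and the standard library are available. Lean on these libraries where they do the work, as an engineer would, in place of code of your own. Each camera call takes 0.05 s, during which the arm holds its last target.

TASK

The stone slab on the white foam block rests tilted, because its underside is uneven and rocks. Set the angle gauge down upright, not dropped, on about the middle of the slab's flat top face, its dial running lengthwise along the slab, and let go of it. Then gently press the raised end of the slab down with the fingers, touching the slab only and not the gauge, until the gauge's swinging pointer settles on the zero mark at the top of the dial (slab level), and finish while still holding the slab down there so that I can pack wedges under it; leave the other things on the table where they lie.

Things in the scene. Friction and masses are not known exactly. Their poses are not given: they have to be found in the camera images.
- block: Fixed slab of white packing foam, rigid, 230 x 160 x 30 mm (x, y, z), lying flat on the table; origin at the centre of its underside. Its yaw is arbitrary.
- stone: Loose sandstone quern slab, about 1.7 kg, 220 mm long, 125 mm wide at its low end tapering to 85 mm at its raised end, 50 mm thick in the middle. At rest it lies on a flat patch of its underside, its flat top sloping 9 degrees; it rocks about a rounded ridge across its underside, 20 mm from the middle towards the raised end. Origin: underside below the middle; z up at rest, x to the raised end.
- stone_face (a point): Middle of the slab's flat top face (at rest 47 mm above the block's top). x runs lengthwise along the face to the raised end, y across, z is the outward normal: at rest x points 9 degrees (0.157 rad) above horizontal; z is vertical when the slab is level. The flat part reaches 100 mm either way along x and 34 mm along y.
- raised_end (a point): Place to press: point of the flat face 92 mm from stone_face along x (slab ends 18 mm farther on), 70 mm from the ridge it rocks on; at rest 62 mm above the block's top, about 12 mm lower when level. The slab starts to rock at about 3 N down here, needs about 5 to 10 N to stay level, and rocks back when let go. Axes as stone_face.
- gauge_mid (a point): Centre (half-way up) of the loose pendulum angle gauge standing on the table: 78 mm high, 0.22 kg; foot 72 x 30 x 8 mm (x, y, z), above it a case with a round dial, 60 to 68 mm wide along x, 24 mm thick along y: pinch it across y. Same dial and pointer on both sides, so it may be turned either way. y is the dial's normal, z up through the zero mark; foot's underside 39 mm below.
- pointer (a joint): Angle (rad) of the gauge's free-swinging weighted pointer from the zero mark, the large mark at the top of the dial: 0 when the foot is level along the gauge's x, positive when the gauge's +x side stands higher, so once settled it reads the slope of what the gauge stands on. It swings at about 3 Hz and settles in about a second after each movement.
- wedge_a: Bystander: loose wooden packing wedge 90 x 28 x 20 mm lying on the table; origin at the centre of its underside.
- wedge_b: Bystander: a second wedge like the first.
- brush: Bystander: loose brush about 190 mm long, lying on the table.
- loupe: Bystander: loose black loupe, 38 mm across, 22 mm high, standing between gauge and slab; origin at the centre of its underside.
- jar: Bystander: loose glass jar with white lid, 52 mm across, 55 mm high; origin at the centre of its underside.
- sherd: Bystander: loose flat pottery sherd, about 60 x 50 x 9 mm.
- scale_bar: Bystander: loose black-and-white photographic scale bar, 150 x 20 x 5 mm, lying beyond the slab.
Things that resemble listed ones, but are neither listed nor needed, are in the scene too. Leave any orange or yellow look-alike of the part that bears gauge_mid alone.

How it is judged:
On the way, in this order (a step that is already met when the one before it is completed fails the run):
1. the gauge stands on the slab's face, lengthwise, let go (x of gauge_mid in the frame of stone_face between -0.06 and 0.06 m and y of gauge_mid in the frame of stone_face between -0.035 and 0.035 m and z of gauge_mid in the frame of stone_face between 0.03 and 0.045 m and angle between the z axis of gauge_mid and the z axis of stone_face, either way round below 0.12 rad and angle between the x axis of gauge_mid and the x axis of stone_face, either way round below 0.26 rad and contact force between the fingers and gauge below 0.1 N), for 0.3 s.
2. the fingers press the slab and the pointer has settled on zero (all of step 1 and value of joint pointer between -0.035 and 0.035 rad and velocity of joint pointer between -0.2 and 0.2 rad/s and angle between stone_face's own z axis and vertical below 0.06 rad and contact force between the fingers and stone above 1 N), for 0.5 s.
At the end, for the whole second after the job is handed in: Fingers still press the slab (over 1 N), level on its block; the pointer is still, within 2 degrees of zero; the gauge stands untouched on the slab face, within 60 mm of its middle lengthwise and 35 mm crosswise, dial within 15 degrees of the slab length; all this through the last second (all of step 2 and horizontal distance between stone_face and block below 0.06 m); the arm keeps its last pose, push and grip.
It fails at once if another thing on the table is moved by more than 30 mm (distance of any of wedge_a, wedge_b, brush, loupe, jar, sherd, scale_bar from where it was at the start of the episode above 0.03 m).
It fails at once if the slab is pressed with more than 40 N (contact force between the fingers and stone above 40 N).
It fails at once if the gauge is dropped onto the slab (distance between gauge_mid and stone_face below 0.13 m and contact force between the fingers and gauge below 0.1 N and linear speed of gauge above 0.5 m/s).
It also fails if it takes over 58 s, if anything falls off the work surface, if the arm or the gripper's body presses on something with over 40 N, if the wrist force passes 120 N, or if a joint passes its speed limit or range.

## Working session

There is one attempt and no reset: what is moved stays moved. The work goes in short steps, Python scripts to look and compute and a tool call to move; the robot and the scene stay as the last step left them, time stands still between calls to the robot, and variables do not carry over. Pictures are saved under pics/ and viewed, and the job is handed in when it is done.

Besides the shell and the picture viewer there is one more tool, called after ">>>" as name([rows], argument=value, ...), one row to a line, values as JSON. drive_tool: Moves the arm, as the interface text tells. Its arguments: {"type":"object","properties":{"motion":{"type":"array","items":{"type":"array","items":{"type":"number"}}}},"required":["motion"]}

```bash
mkdir -p pics; ls
cat > h.py <<'E'
import numpy as np, cv2
from cell import readout, viewer, order, bot
from scipy.spatial.transform import Rotation as R
def cam(n):
    s=readout.get_state(); c=viewer.read_camera(n); im=c["image"]
    f=im.shape[0]/2/np.tan(np.radians(c["vfov"])/2)
    K=np.array([[f,0,c["cx"]],[0,f,c["cy"]],[0,0,1]])
    if n=="wrist":
        T=np.array(c["tool_from_camera"]); W=np.eye(4); W[:3,:3]=R.from_euler("xyz",s["tool_rot"]).as_matrix(); W[:3,3]=s["tool_pos"]
        M=W@T; Rw=M[:3,:3]; o=M[:3,3]
    else:
        Rc=cv2.Rodrigues(np.array(c["rvec"],float))[0]; Rw=Rc.T; o=-Rw@np.array(c["tvec"],float).ravel()
    return dict(im=im,K=K,Rw=Rw,o=o)
def ray(c,u,v):
    d=c["Rw"]@np.linalg.inv(c["K"])@np.array([u,v,1.]); return c["o"],d/np.linalg.norm(d)
def onz(c,u,v,z):
    o,d=ray(c,u,v); return o+d*(z-o[2])/d[2]
def tri(c1,p1,c2,p2):
    o1,d1=ray(c1,*p1);o2,d2=ray(c2,*p2)
    t=np.linalg.lstsq(np.stack([d1,-d2],1),o2-o1,rcond=None)[0]
    a=o1+t[0]*d1;b=o2+t[1]*d2; return (a+b)/2,np.linalg.norm(a-b)
def proj(c,P):
    q=c["K"]@(c["Rw"].T@(np.array(P)-c["o"])); return q[:2]/q[2]
def save(c,name,crop=None,s=1):
    im=c["im"]
    if crop: im=im[crop[1]:crop[3],crop[0]:crop[2]]
    if s!=1: im=cv2.resize(im,None,fx=s,fy=s,interpolation=cv2.INTER_CUBIC)
    cv2.imwrite("pics/"+name,im[:,:,::-1])
def st():
    s=readout.get_state(); print({k:np.round(s[k],4).tolist() for k in s if k not in("dq","joint_efforts")})
E
python3 - <<'E'
from h import *
import pickle
st(); print(bot.tip_reach)
for n in("scene","top","wrist"):
    c=cam(n); save(c,n+"0.png"); pickle.dump(c,open(n+"0.pkl","wb")); print(n,c["o"].round(3),c["K"][0,0])
E
```

```text
pics
{'t': 0.0, 'joints': [-1.3815, 0.4267, 0.0738, 1.6066, -0.0341, 1.1108, -0.0671], 'tool_pos': [0.2242, 0.6362, 0.2238], 'tool_rot': [-3.1403, 0.0001, 2.8028], 'force': [0.1463, 0.7946, 0.6441], 'moment': [-0.0114, 0.0034, 0.0119], 'finger_gap': 0.0946}
0.019
scene [ 1.137 -0.233  0.869] 454.75870860497776
top [ 0.389 -0.011  1.243] 518.0333431991678
wrist [0.149 0.663 0.384] 362.09332648870054
```

View pics/scene0.png

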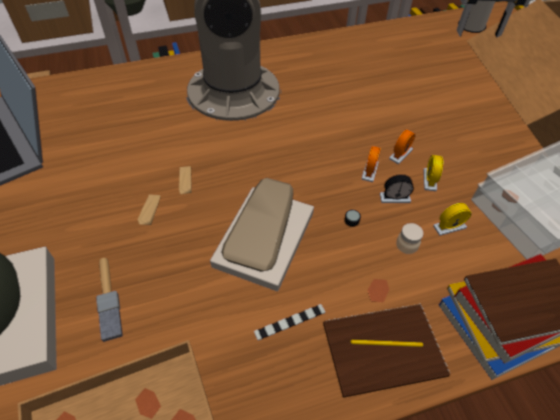

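View pics/top0.png

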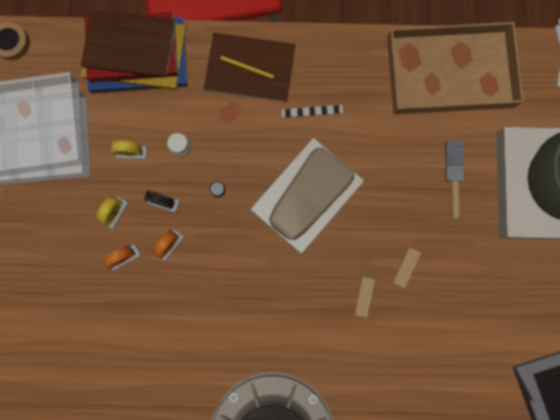

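View pics/wrist0.png

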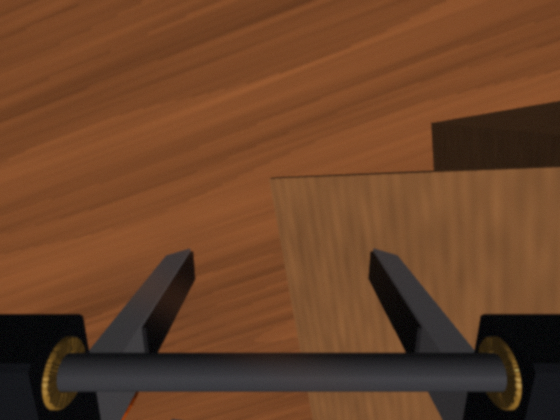

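The scene shows a dark gauge at scene (398,188) and top (162,200). The slab on the block is at top (312,193), and the narrower end is towards the lower left (top) or upper right (scene). I'll zoom in on both.

Run:
```python
from h import *
import pickle
s=pickle.load(open("scene0.pkl","rb"));t=pickle.load(open("top0.pkl","rb"))
save(s,"s_z.png",(200,120,480,300),2.8); save(t,"t_z.png",(90,120,370,260),2.8)
```

```text
(no output)
```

View pics/s_z.png

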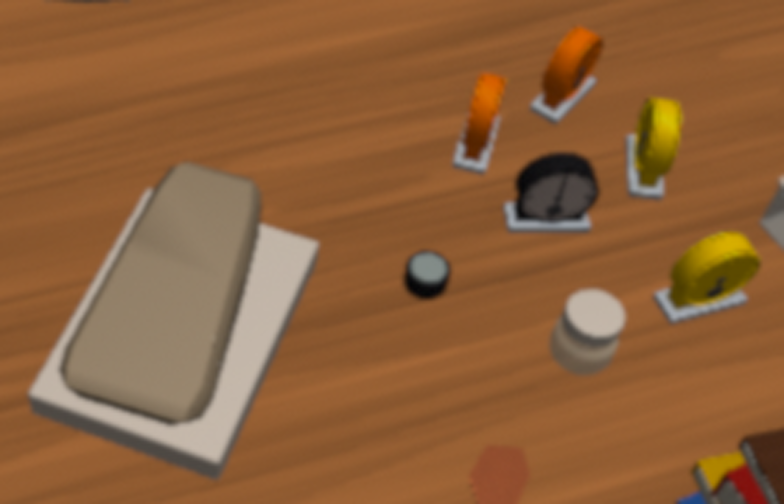

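View pics/t_z.png

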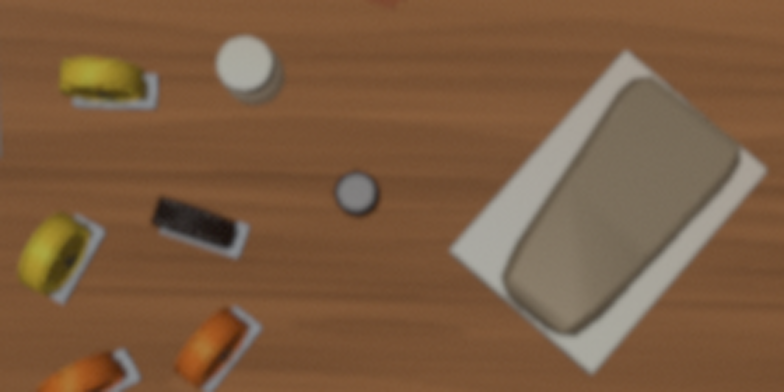

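```bash
cat > m.py <<'E'
from h import *
import pickle
s=pickle.load(open("scene0.pkl","rb"));t=pickle.load(open("top0.pkl","rb"))
T=lambda u,v:(90+(u+.5)/2.8-.5,120+(v+.5)/2.8-.5)
S=lambda u,v:(200+(u+.5)/2.8-.5,120+(v+.5)/2.8-.5)
if __name__=="__main__":
    print("gauge foot top z=.008")
    A=onz(t,*T(248,225),.008);B=onz(t,*T(240,258),.008);C=onz(t,*T(163,232),.008)
    print(A,B,C,np.linalg.norm(A-B),np.linalg.norm(B-C),"centre",(A+C)/2)
    D=onz(s,*S(510,229),.0);E_=onz(s,*S(589,229),.0);F=onz(s,*S(505,203),.008)
    print("scene",D,E_,F,np.linalg.norm(D-E_),np.linalg.norm(D-F))
    print("case top-ends top view z=.07", onz(t,*T(165,210),.06),onz(t,*T(232,237),.06))
    print("block z=.03")
    P=[onz(t,*T(*p),.03) for p in((627,50),(767,170),(593,374),(450,248))]
    for p in P: print(p.round(4))
    print([np.linalg.norm(P[i]-P[(i+1)%4]).round(4) for i in range(4)],"c",np.mean(P,0))
    Ps=[onz(s,*S(*p),.03) for p in((150,190),(319,242),(219,462),(32,396))]
    for p in Ps: print("s",p.round(4))
    hsv=cv2.cvtColor(t["im"],cv2.COLOR_RGB2HSV)
    print([hsv[int(T(*p)[1]),int(T(*p)[0])] for p in((600,180),(560,300),(500,240),(700,280),(400,100))])
E
python3 m.py
```

```text
gauge foot top z=.008
[0.53974358 0.23813901 0.008     ] [0.5111266 0.2435627 0.008    ] [0.53186702 0.31073389 0.008     ] 0.029126415453187927 0.07030031109621766 centre [0.5358053  0.27443645 0.008     ]
scene [0.5380739  0.24138397 0.        ] [0.55886248 0.30868091 0.        ] [0.51493699 0.24595805 0.008     ] 0.07043467741720014 0.024904590562628805
case top-ends top view z=.07 [0.54413106 0.2965803  0.06      ] [0.52315149 0.24028415 0.06      ]
block z=.03
[ 0.6961 -0.0832  0.03  ]
[ 0.595  -0.2035  0.03  ]
[ 0.4194 -0.0596  0.03  ]
[0.5218 0.0628 0.03  ]
[np.float64(0.1572), np.float64(0.2271), np.float64(0.1596), np.float64(0.2273)] c [ 0.55808465 -0.07086167  0.03      ]
s [ 0.4256 -0.0571  0.03  ]
s [0.5238 0.0636 0.03  ]
s [ 0.6985 -0.0813  0.03  ]
s [ 0.601  -0.2012  0.03  ]
[array([ 16,  64, 123], dtype=uint8), array([ 18,  60, 137], dtype=uint8), array([ 26,  12, 169], dtype=uint8), array([ 13, 140, 120], dtype=uint8), array([ 14, 147, 127], dtype=uint8)]
```

```bash
cat > stone.py <<'E'
from m import *
def mask(c,box):
    h=cv2.cvtColor(c["im"],cv2.COLOR_RGB2HSV).astype(int)
    m=((h[...,1]>35)&(h[...,1]<100)).astype(np.uint8); b=np.zeros_like(m); b[box[1]:box[3],box[0]:box[2]]=1; m*=b
    m=cv2.morphologyEx(m,cv2.MORPH_OPEN,np.ones((5,5),np.uint8))
    k=max(cv2.findContours(m,cv2.RETR_EXTERNAL,cv2.CHAIN_APPROX_NONE)[0],key=cv2.contourArea)[:,0,:]
    return k.astype(float)
def fit(c,k,zc=.065):
    ctr=np.array([.555,-.07]);ax=np.array([-.77,.63])
    for _ in range(10):
        n=np.array([-ax[0]*np.tan(.157),-ax[1]*np.tan(.157),1]);p0=np.array([*ctr,zc])
        W=[]
        for u,v in k:
            o,d=ray(c,u,v);W.append(o+d*(n@(p0-o))/(n@d))
        W=np.array(W)[:,:2]; q=np.stack([(W-ctr)@ax,(W-ctr)@[-ax[1],ax[0]]],1)
        r=np.abs(q[:,0])<60e-3
        a=np.polyfit(q[r&(q[:,1]>0)][:,0],q[r&(q[:,1]>0)][:,1],1);b=np.polyfit(q[r&(q[:,1]<0)][:,0],q[r&(q[:,1]<0)][:,1],1)
        da=(np.arctan(a[0])+np.arctan(b[0]))/2
        cx=(q[:,0].max()+q[:,0].min())/2
        cy=(a[1]+b[1])/2
        ctr=ctr+cx*ax+cy*np.array([-ax[1],ax[0]])
        th=np.arctan2(ax[1],ax[0])+da;ax=np.array([np.cos(th),np.sin(th)])
    print("ctr",ctr.round(4),"yaw deg",np.degrees(th).round(2),"len",np.ptp(q[:,0]).round(4),"w-",(np.polyval(a,-.09)-np.polyval(b,-.09)).round(4),"w+",(np.polyval(a,.09)-np.polyval(b,.09)).round(4),"slopes",a[0].round(3),b[0].round(3))
    return ctr,th
if __name__=="__main__":
  for c,box,n in((t,(245,130,370,255),"top"),(s,(205,165,320,290),"scene")):
    k=mask(c,box); print(n,k.min(0),k.max(0),cv2.contourArea(k.astype(np.float32)))
    for zc in(.055,.065,.075): fit(c,k,zc)
E
python3 stone.py
```

```text
top [270. 147.] [354. 238.] 4034.5
ctr [ 0.5546 -0.0736] yaw deg 143.32 len 0.2343 w- 0.1201 w+ 0.0855 slopes -0.096 0.096
ctr [ 0.5532 -0.0731] yaw deg 143.35 len 0.2323 w- 0.1194 w+ 0.0846 slopes -0.097 0.097
ctr [ 0.5518 -0.0726] yaw deg 143.36 len 0.2304 w- 0.1185 w+ 0.0838 slopes -0.096 0.096
scene [220. 179.] [292. 271.] 4437.5
ctr [ 0.549  -0.0741] yaw deg 142.85 len 0.2256 w- 0.133 w+ 0.1018 slopes -0.087 0.087
ctr [ 0.5562 -0.0761] yaw deg 142.85 len 0.2228 w- 0.1316 w+ 0.1004 slopes -0.087 0.087
ctr [ 0.5634 -0.078 ] yaw deg 142.76 len 0.2201 w- 0.1302 w+ 0.0989 slopes -0.087 0.087
```

>>> drive_tool([
  [0,0,0,0.14,0.4],
  [0,0,0,0.14,0.4],
  [0,0,0,0.14,0.4],
  [0,0,0,0.14,0.4],
  [0,0,0,0.14,0.4],
])

```text
t: 0.65
tool_pos: [0.2243, 0.6365, 0.2242]
tool_rot: [-3.141, 0.0, 2.097]
force: [-0.9, 0.4, -0.3]
finger_gap: 0.0582
```

>>> drive_tool([
  [0,0,0,0.14,0.4],
  [0,0,0,0.14,0.4],
  [0,0,0,0.14,0.4],
  [0,0,0,0.14,0.4],
  [0,0,0,0.14,0.4],
])

```text
t: 1.15
tool_pos: [0.2242, 0.6365, 0.2242]
tool_rot: [-3.141, 0.0, 1.397]
force: [-0.6, 0.1, -0.0]
finger_gap: 0.0566
```

```bash
cat >> h.py <<'E'
def to(x,y,z,psi_deg=None):
    s=readout.get_state(); p=np.array(s["tool_pos"]); r=R.from_euler("xyz",s["tool_rot"]).as_matrix()
    d=r.T@(np.array([x,y,z])-p)*1000
    print("t",round(s["t"],2),"pos",p.round(4),"yaw",np.degrees(np.arctan2(r[1,0],r[0,0])).round(2),"tilt",np.degrees(np.arccos(-r[2,2])).round(2),"gap",round(s["finger_gap"],4),"F",np.round(s["force"],2))
    print("tool shift mm",d.round(1), "twist", None if psi_deg is None else ((np.arctan2(r[1,0],r[0,0])-np.radians(psi_deg)+np.pi)%(2*np.pi)-np.pi).round(3))
E
python3 -c "
from h import *
to(.536,.275,.224,72.8)"
```

```text
t 1.15 pos [0.2242 0.6365 0.2242] yaw 80.04 tilt 0.03 gap 0.0566 F [-0.62  0.05 -0.02]
tool shift mm [-3.021e+02  3.696e+02  3.000e-01] twist 0.126
```

>>> drive_tool([
  [-25,31,0,0,0.4],
  [-25,31,0,0,0.4],
  [-25,31,0,0,0.4],
  [-25,31,0,0,0.4],
  [-25,31,0,0,0.4],
])

```text
t: 1.65
tool_pos: [0.357, 0.486, 0.2244]
tool_rot: [-3.141, 0.0, 1.403]
force: [0.9, 0.7, -0.0]
finger_gap: 0.0566
```

>>> drive_tool([
  [-25,31,0,0,0.4],
  [-25,31,0,0,0.4],
  [-25,31,0,0,0.4],
  [-25,31,0,0,0.4],
  [-25,31,0,0,0.4],
])

```text
t: 2.15
tool_pos: [0.4889, 0.337, 0.2245]
tool_rot: [-3.141, -0.0, 1.403]
force: [0.3, 0.5, -0.8]
finger_gap: 0.056
```

>>> drive_tool([
  [-25,30,0,0,0.4],
  [-25,30,0,0,0.4],
  [0,0,0,0.126,0.4],
  [0,0,0,0,0.4],
])

```text
t: 2.55
tool_pos: [0.5395, 0.2778, 0.2242]
tool_rot: [-3.142, 0.001, 1.272]
force: [-0.1, 1.6, 0.0]
finger_gap: 0.0562
```

```bash
python3 -c "
from h import *
import pickle
to(.536,.275,.15,72.8)
c=cam('wrist');save(c,'w1.png');pickle.dump(c,open('w1.pkl','wb'))
print(proj(c,[.536,.275,.078]),proj(c,[.536,.275,.0]))"
```

```text
t 2.55 pos [0.5395 0.2778 0.2242] yaw 72.87 tilt 0.03 gap 0.0562 F [-0.09  1.59  0.01]
tool shift mm [-3.7 -2.5 74.3] twist 0.001
[277.58218694 208.88876856] [278.24104324 189.75670712]
```

View pics/w1.png

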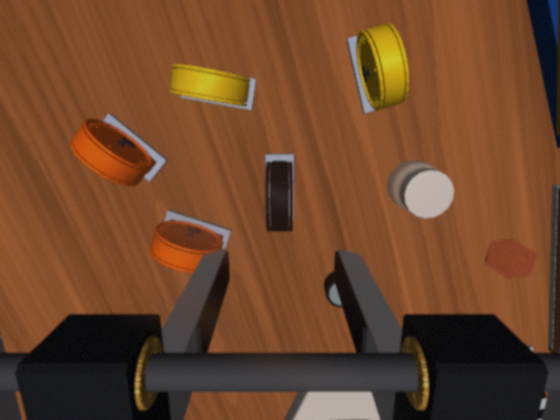

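The gauge is at wrist (280,190) and lines up with the jaws. Orange neighbour is at (190,243), left finger near it but clear.

```bash
python3 -c "
from h import *
import pickle
c=pickle.load(open('w1.pkl','rb'))
save(c,'w1z.png',(140,130,360,270),3.5)
a=onz(c,265,155,.008);b=onz(c,294,155,.008);print(a,b,np.linalg.norm(a-b)); m=(a+b)/2; ax=np.array([np.cos(np.radians(72.9)),np.sin(np.radians(72.9)),0]); print('centre',m-.036*ax)
print('case top mid',onz(c,280,197,.07))
print('orange',onz(c,222,226,.05),onz(c,230,240,.008))
"
```

```text
[0.53441157 0.31578312 0.008     ] [0.56307414 0.30693315 0.008     ] 0.029997745133518883
centre [0.53815741 0.27694959 0.008     ]
case top mid [0.54061088 0.28278473 0.07      ]
orange [0.47674197 0.26716992 0.05      ] [0.46874616 0.23820057 0.008     ]
```

View pics/w1z.png

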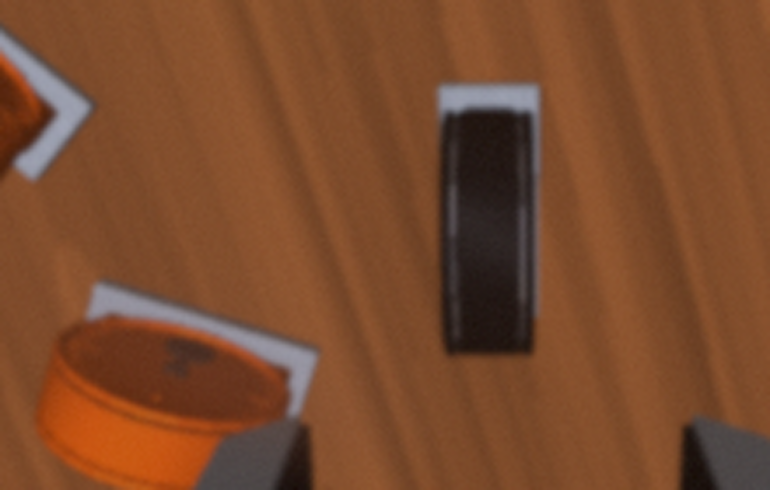

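>>> drive_tool([
  [-1,-1,40,0,0.4],
  [0,0,40,0,0.4],
  [0,0,35,0,0.4],
  [0,0,25,0,0.4],
  [0,0,14,0,0.4],
])

```text
t: 3.1
tool_pos: [0.536, 0.279, 0.0683]
tool_rot: [-3.14, 0.002, 1.282]
force: [0.4, -0.2, 0.8]
finger_gap: 0.0565
```

>>> drive_tool([
  [0,0,10,0,0.4],
  [0,0,10,0,0.4],
  [0,0,0,0,0.4],
])

```text
t: 3.4
tool_pos: [0.5374, 0.2784, 0.05]
tool_rot: [-3.141, 0.0, 1.278]
force: [0.7, -0.1, -0.3]
finger_gap: 0.0562
```

```bash
python3 -c "
from h import *
to(.538,.277,.05,72.8)
c=cam('wrist');save(c,'w2.png')
c=cam('scene');save(c,'s2.png',(330,90,500,240),4)"
```

```text
t 3.4 pos [0.5374 0.2784 0.05  ] yaw 73.21 tilt 0.03 gap 0.0562 F [ 0.69 -0.11 -0.3 ]
tool shift mm [-1.2  1.  -0. ] twist 0.007
```

View pics/w2.png

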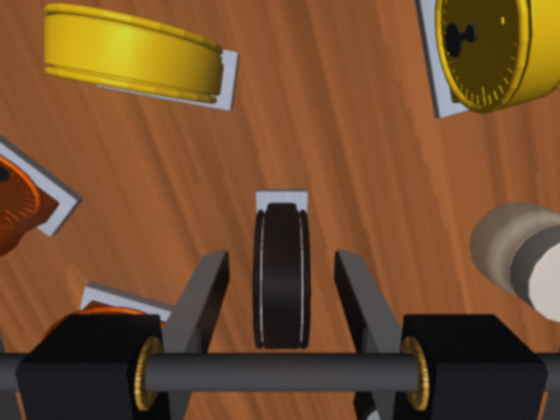

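View pics/s2.png

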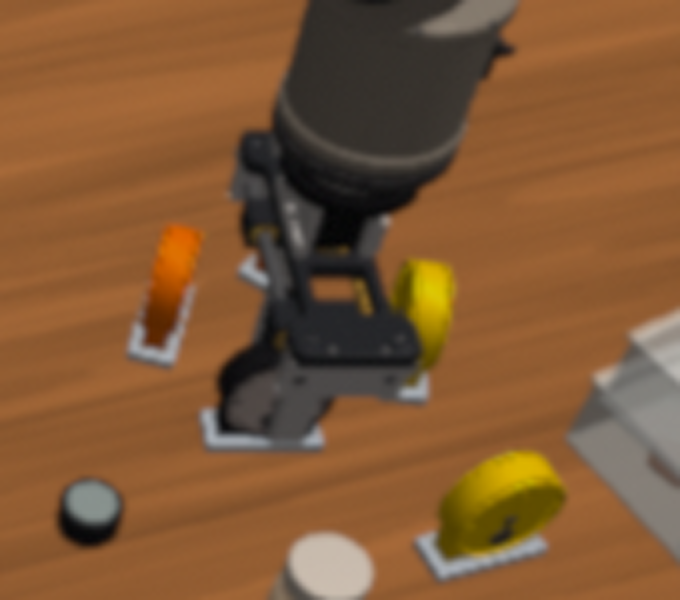

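The gauge is centred between the fingers (wrist u 282, with fingers at 229 and 335). Closing.

>>> drive_tool([
  [0,0,0,0,1],
  [0,0,0,0,1],
  [0,0,0,0,1],
  [0,0,0,0,1],
  [0,0,0,0,1],
])

```text
t: 4.0
tool_pos: [0.5377, 0.2783, 0.0506]
tool_rot: [3.142, -0.0, 1.277]
force: [-1.3, -0.3, 1.7]
finger_gap: 0.0239
```

>>> drive_tool([
  [0,0,-5,0,1],
  [0,0,-25,0,1],
  [0,0,-40,0,1],
  [0,0,-40,0,1],
  [0,0,-40,0,1],
])

```text
t: 4.5
tool_pos: [0.5374, 0.2778, 0.2021]
tool_rot: [-3.141, 0.001, 1.276]
force: [1.0, 0.7, -3.7]
finger_gap: 0.0235
```

```bash
python3 -c "
from h import *
to(.56,-.08,.2,143.1)
c=cam('wrist');save(c,'w3.png')"
```

```text
t 4.5 pos [0.5374 0.2778 0.2021] yaw 73.13 tilt 0.04 gap 0.0235 F [ 0.99  0.69 -3.72]
tool shift mm [-335.9  125.5    2.3] twist -1.221
```

View pics/w3.png

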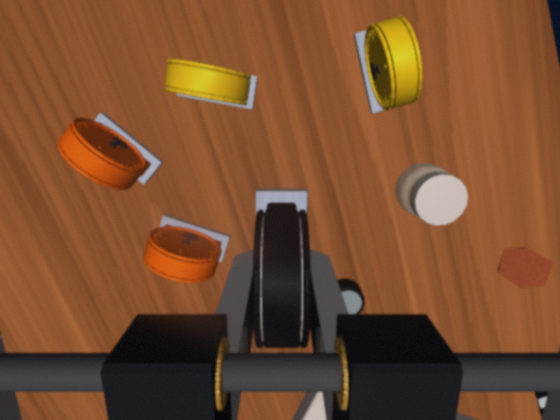

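>>> drive_tool([
  [0,0,0,-0.1,1],
  [0,0,0,-0.14,1],
  [0,0,0,-0.14,1],
  [0,0,0,-0.14,1],
  [0,0,0,-0.14,1],
])

```text
t: 5.05
tool_pos: [0.5375, 0.2781, 0.2003]
tool_rot: [-3.141, 0.0, 1.942]
force: [-0.3, 0.3, -3.0]
finger_gap: 0.0242
```

>>> drive_tool([
  [0,0,0,-0.14,1],
  [0,0,0,-0.14,1],
  [0,0,0,-0.14,1],
  [0,0,0,-0.14,1],
  [0,0,0,0,1],
])

```text
t: 5.55
tool_pos: [0.5376, 0.2779, 0.2004]
tool_rot: [-3.141, -0.0, 2.499]
force: [-0.2, 0.3, -3.7]
finger_gap: 0.0239
```

```bash
python3 -c "
from h import *
to(.562,-.08,.2,143.1)"
```

```text
t 5.55 pos [0.5376 0.2779 0.2004] yaw 143.19 tilt 0.02 gap 0.0239 F [-0.18  0.29 -3.65]
tool shift mm [-234.  -272.     0.4] twist 0.002
```

10 rows of about (-23.4, -27.2).

>>> drive_tool([
  [-12,-14,0,0,1],
  [-24,-28,0,0,1],
  [-26,-30,0,0,1],
  [-26,-30,0,0,1],
  [-26,-30,0,0,1],
])

```text
t: 6.05
tool_pos: [0.5492, 0.1019, 0.2005]
tool_rot: [-3.142, 0.0, 2.492]
force: [0.0, 0.3, -2.8]
finger_gap: 0.0238
```

>>> drive_tool([
  [-26,-30,0,0,1],
  [-26,-30,0,0,1],
  [-26,-30,0,0,1],
  [-24,-28,0,0,1],
  [-12,-15,0,0,1],
])

```text
t: 6.55
tool_pos: [0.5599, -0.0749, 0.2007]
tool_rot: [-3.141, 0.001, 2.489]
force: [-0.0, 0.4, -3.4]
finger_gap: 0.0239
```

>>> drive_tool([
  [-6,-7,0,0,1],
  [0,0,0,0,1],
  [0,0,0,0,1],
])

```text
t: 6.85
tool_pos: [0.5612, -0.0787, 0.2004]
tool_rot: [3.141, -0.0, 2.496]
force: [-0.1, 0.9, -2.6]
finger_gap: 0.0241
```

```bash
python3 -c "
from h import *
import pickle
to(.562,-.08,.15,143.1)
c=cam('wrist');save(c,'w4.png')
c=cam('scene');save(c,'s4.png',(150,80,400,300),3)"
```

```text
t 6.85 pos [ 0.5612 -0.0787  0.2004] yaw 143.03 tilt 0.03 gap 0.0241 F [-0.15  0.93 -2.56]
tool shift mm [-1.5 -0.6 50.4] twist -0.001
```

View pics/w4.png

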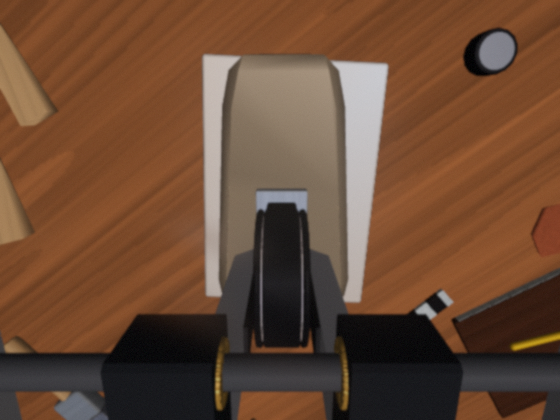

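View pics/s4.png

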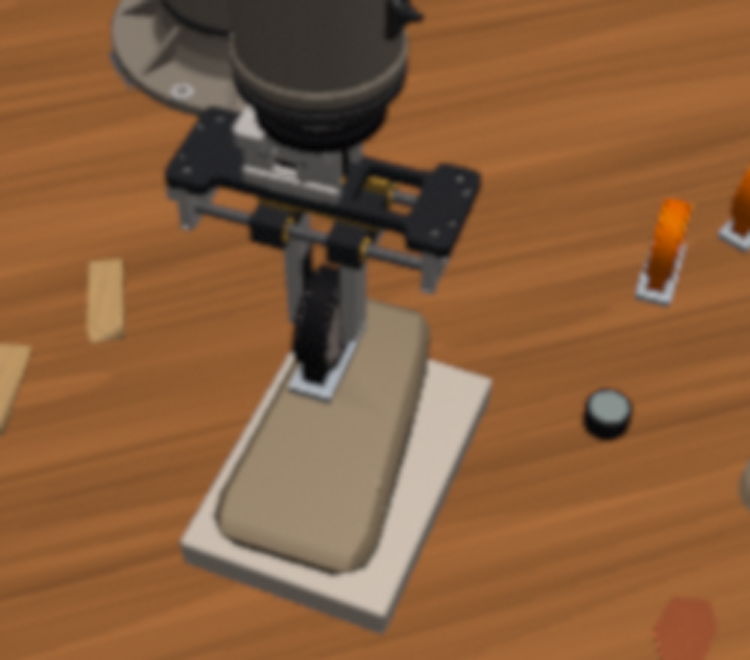

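The gauge is aligned with the slab. In wrist, the foot is at u 282 and the slab end spans u 243–328. Lowering.

>>> drive_tool([
  [-1,0,15,0,1],
  [0,0,20,0,1],
  [0,0,15,0,1],
  [0,0,8,0,1],
  [0,0,4,0,1],
])

```text
t: 7.45
tool_pos: [0.5616, -0.08, 0.1372]
tool_rot: [-3.141, -0.001, 2.497]
force: [0.0, 0.1, -2.0]
finger_gap: 0.0239
```

>>> drive_tool([
  [0,0,2,0,1],
  [0,0,2,0,1],
  [0,0,0,0,1],
])

```text
t: 7.75
tool_pos: [0.5622, -0.0803, 0.1347]
tool_rot: [3.141, 0.0, 2.497]
force: [0.2, -0.2, -2.3]
finger_gap: 0.0237
```

>>> drive_tool([
  [0,0,1,0,1],
  [0,0,1,0,1],
  [0,0,0,0,1],
])

```text
t: 8.05
tool_pos: [0.562, -0.0804, 0.1325]
tool_rot: [3.142, 0.0, 2.497]
force: [-0.2, -0.4, -2.7]
finger_gap: 0.0241
```

>>> drive_tool([
  [0,0,1,0,1],
  [0,0,1,0,1],
  [0,0,0,0,1],
])

```text
t: 8.35
tool_pos: [0.5624, -0.0806, 0.1311]
tool_rot: [3.141, 0.001, 2.497]
force: [-1.3, -1.6, 6.9]
finger_gap: 0.0238
```

>>> drive_tool([
  [0,0,1,0,1],
  [0,0,1,0,1],
  [0,0,0,0,1],
])

```text
t: 8.65
tool_pos: [0.5629, -0.081, 0.1295]
tool_rot: [3.141, 0.002, 2.496]
force: [-0.4, -2.5, 11.0]
finger_gap: 0.0239
```

>>> drive_tool([
  [0,0,1,0,1],
  [0,0,1,0,1],
  [0,0,0,0,1],
])

```text
t: 8.95
tool_pos: [0.5632, -0.0812, 0.1277]
tool_rot: [3.14, 0.003, 2.496]
force: [0.9, -2.7, 11.3]
finger_gap: 0.024
```

```bash
python3 -c "
from h import *
to(.562,-.08,.15,143.1)
c=cam('wrist');save(c,'w5.png')
c=cam('scene');save(c,'s5.png',(200,140,340,280),5)"
```

```text
t 8.95 pos [ 0.5632 -0.0812  0.1277] yaw 143.02 tilt 0.16 gap 0.024 F [ 0.86 -2.67 11.35]
tool shift mm [  1.7   0.3 -22.3] twist -0.001
```

View pics/s5.png

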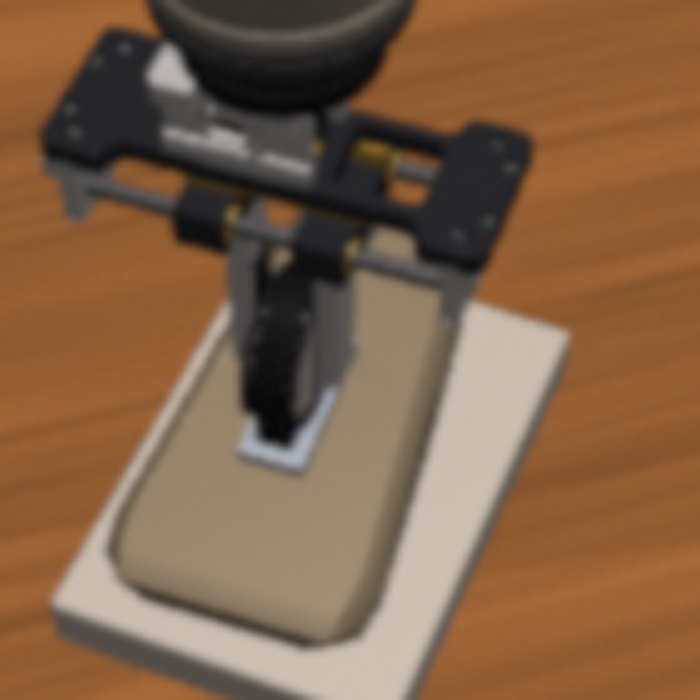

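View pics/w5.png

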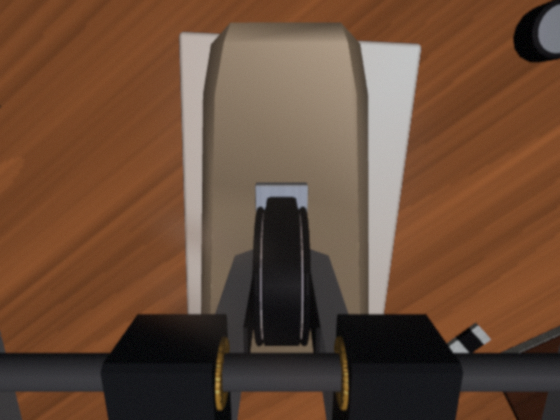

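The gauge is pivoting in the pinch: the foot edge moved from v 190 to v 183 at a steady 11 N. A little further.

>>> drive_tool([
  [0,0,1,0,1],
  [0,0,1,0,1],
  [0,0,0,0,1],
])

```text
t: 9.35
tool_pos: [0.564, -0.0818, 0.1263]
tool_rot: [3.14, 0.004, 2.496]
force: [1.6, -5.2, 17.5]
finger_gap: 0.0238
```

>>> drive_tool([
  [0,0,0.5,0,1],
  [0,0,0,0,1],
])

```text
t: 9.55
tool_pos: [0.5642, -0.082, 0.1261]
tool_rot: [3.14, 0.005, 2.496]
force: [1.1, -6.9, 19.5]
finger_gap: 0.0239
```

>>> drive_tool([
  [0,0,-1,0,1],
  [0,0,0,0,0.6],
  [0,0,0,0,0.55],
  [0,0,0,0,0.5],
  [0,0,0,0,0.5],
])

```text
t: 10.05
tool_pos: [0.5618, -0.0803, 0.1248]
tool_rot: [-3.141, -0.0, 2.497]
force: [1.0, -1.1, -0.3]
finger_gap: 0.0467
```

```bash
python3 -c "
from h import *
to(.562,-.08,.15,143.1)
c=cam('wrist');save(c,'w6.png')"
```

```text
t 10.05 pos [ 0.5618 -0.0803  0.1248] yaw 143.06 tilt 0.03 gap 0.0467 F [ 0.98 -1.08 -0.27]
tool shift mm [  0.    0.3 -25.2] twist -0.001
```

View pics/w6.png

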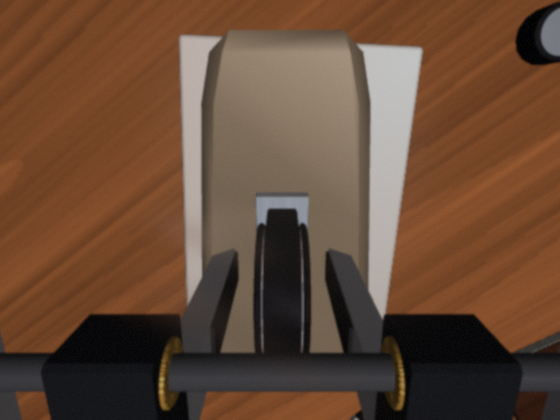

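The gauge is free, with a gap on both sides. Raising.

>>> drive_tool([
  [0,0,-8,0,0.5],
  [0,0,-20,0,0.5],
  [0,0,-30,0,0.5],
  [0,0,-35,0,0.5],
  [0,0,-15,0,0.5],
])

```text
t: 10.6
tool_pos: [0.563, -0.0807, 0.2365]
tool_rot: [3.139, 0.003, 2.496]
force: [0.4, 0.6, -0.1]
finger_gap: 0.0467
```

>>> drive_tool([
  [0,0,0,0,0.5],
  [0,0,0,0,0.5],
])

```text
t: 10.8
tool_pos: [0.5619, -0.0803, 0.2331]
tool_rot: [3.141, 0.0, 2.497]
force: [-0.2, -0.6, 0.6]
finger_gap: 0.047
```

```bash
python3 -c "
from h import *
import pickle
to(.482,-.019,.23,143.1)
c=cam('wrist');save(c,'w7.png');pickle.dump(c,open('w7.pkl','wb'))
print(proj(c,[.482,-.019,.092]))
c=cam('scene');save(c,'s7.png',(200,120,340,280),4);pickle.dump(c,open('s7.pkl','wb'))
c=cam('top');pickle.dump(c,open('t7.pkl','wb'))"
```

```text
t 10.8 pos [ 0.5619 -0.0803  0.2331] yaw 143.06 tilt 0.02 gap 0.047 F [-0.16 -0.61  0.58]
tool shift mm [100.7   0.9   3.1] twist -0.001
[281.68312397  81.07218379]
```

View pics/w7.png

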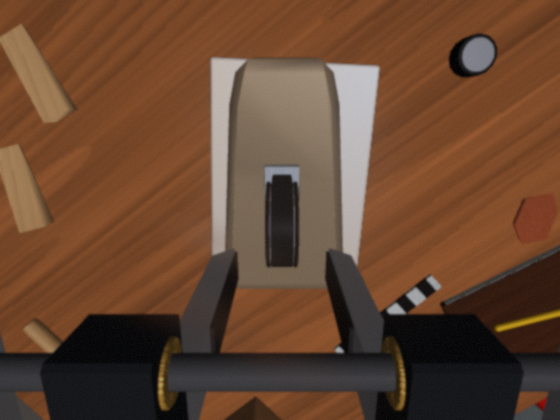

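View pics/s7.png

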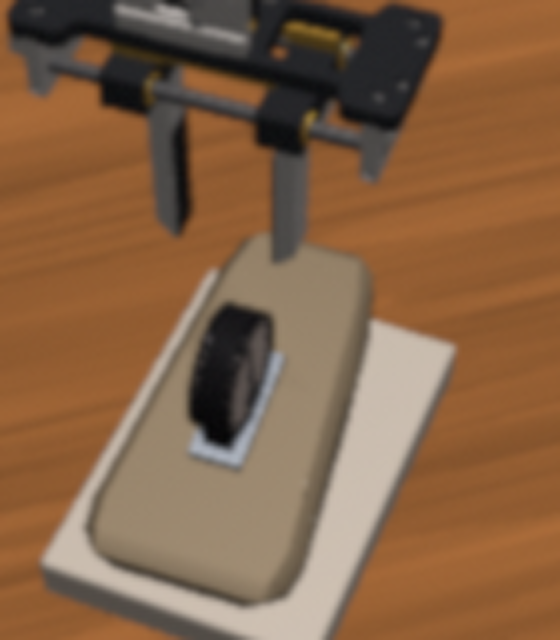

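The gauge stands upright on the slab, at wrist (282,220). The slab's ends are at v≈60 and 287. I'll work out positions along the slab.

```bash
python3 -c "
from h import *
import pickle
c=pickle.load(open('w7.pkl','rb')); s=pickle.load(open('s7.pkl','rb'))
ax=np.array([np.cos(np.radians(143.1)),np.sin(np.radians(143.1))]); n=np.array([-ax[1],ax[0]]); p0=np.array([.556,-.075])
f=lambda u,v,z:(lambda P:(((P[:2]-p0)@ax).round(4),((P[:2]-p0)@n).round(4)))(onz(c,u,v,z))
print('raised end',f(286,60,.085),f(286,70,.093)); print('low end',f(285,287,.05),f(285,287,.06))
print('edges mid',f(230,180,.07),f(341,180,.07)); print('edges end',f(246,62,.088),f(326,62,.088)); print('foot edge',f(265,166,.088),f(299,166,.088))
print('case far end',f(282,267,.11))
"
```

```text
raised end (np.float64(0.109), np.float64(-0.0038)) (np.float64(0.1008), np.float64(-0.0037))
low end (np.float64(-0.1078), np.float64(-0.0037)) (np.float64(-0.1026), np.float64(-0.0036))
edges mid (np.float64(0.01), np.float64(0.0465)) (np.float64(0.0098), np.float64(-0.0541))
edges end (np.float64(0.1072), np.float64(0.0276)) (np.float64(0.1071), np.float64(-0.0351))
foot edge (np.float64(0.0254), np.float64(0.0138)) (np.float64(0.0254), np.float64(-0.015))
case far end (np.float64(-0.0575), np.float64(-0.0004))
```

>>> drive_tool([
  [10,0,0,0,1],
  [20,0,0,0,1],
  [30,0,0,0,1],
  [24,0,0,0,1],
  [13,0,0,0,1],
])

```text
t: 11.45
tool_pos: [0.4826, -0.0208, 0.2326]
tool_rot: [-3.141, -0.001, 2.498]
force: [-0.1, 0.1, -0.1]
finger_gap: 0.0105
```

>>> drive_tool([
  [0,0,0,0,1],
  [0,0,0,0,1],
])

```text
t: 11.65
tool_pos: [0.4849, -0.0222, 0.2332]
tool_rot: [3.141, 0.0, 2.497]
force: [-0.8, -0.9, -0.5]
finger_gap: 0.0
```

```bash
python3 -c "
from h import *
to(.4855,-.0174,.12,143.1)
c=cam('scene');save(c,'s8.png',(200,120,340,280),4)"
```

```text
t 11.65 pos [ 0.4849 -0.0222  0.2332] yaw 143.07 tilt 0.03 gap 0.0 F [-0.78 -0.88 -0.53]
tool shift mm [  2.5   4.1 113.2] twist -0.001
```

View pics/s8.png

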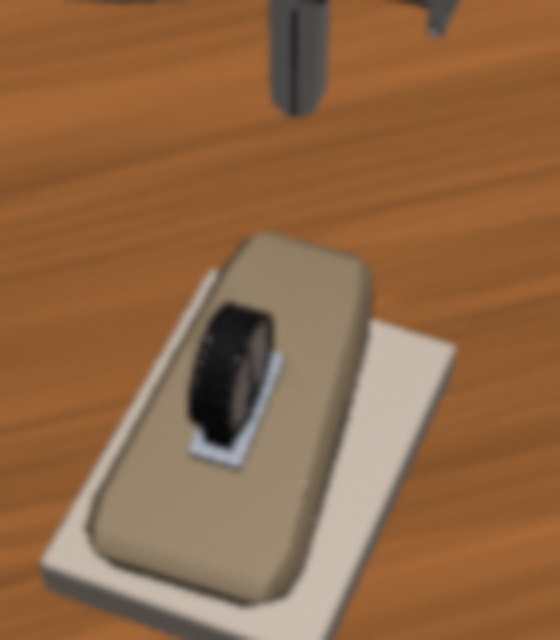

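Descend 100 mm in fast then slow rows, with the lateral correction.

>>> drive_tool([
  [2,4,20,0,1],
  [0,0,35,0,1],
  [0,0,30,0,1],
  [0,0,15,0,1],
  [0,0,8,0,1],
])

```text
t: 12.2
tool_pos: [0.4852, -0.0185, 0.1234]
tool_rot: [-3.139, -0.001, 2.496]
force: [0.7, -0.7, -0.1]
finger_gap: 0.0004
```

>>> drive_tool([
  [0,0,5,0,1],
  [0,0,3,0,1],
  [0,0,1,0,1],
  [0,0,0,0,1],
  [0,0,0,0,1],
])

```text
t: 12.7
tool_pos: [0.4856, -0.0177, 0.1165]
tool_rot: [3.141, 0.0, 2.497]
force: [0.0, -1.0, 0.1]
finger_gap: 0.0003
```

```bash
python3 -c "
from h import *
to(.4855,-.0174,.111,143.1)
c=cam('wrist');save(c,'w9.png')
"
```

```text
t 12.7 pos [ 0.4856 -0.0177  0.1165] yaw 143.05 tilt 0.04 gap 0.0003 F [ 0.01 -0.99  0.06]
tool shift mm [0.2 0.1 5.5] twist -0.001
```

View pics/w9.png

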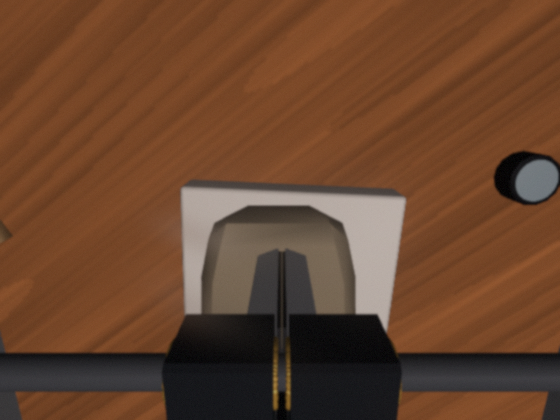

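The fingertips are over the raised end: the slab end is at v 207 and the tips at (282,250). Feeling for contact.

>>> drive_tool([
  [0,0,1,0,1],
  [0,0,1,0,1],
  [0,0,1,0,1],
  [0,0,0,0,1],
  [0,0,0,0,1],
])

```text
t: 13.25
tool_pos: [0.4853, -0.0177, 0.1129]
tool_rot: [-3.141, -0.0, 2.497]
force: [-0.1, -0.3, -0.2]
finger_gap: 0.0002
```

>>> drive_tool([
  [0,0,1,0,1],
  [0,0,0,0,1],
  [0,0,0,0,1],
])

```text
t: 13.55
tool_pos: [0.4853, -0.0177, 0.112]
tool_rot: [-3.142, 0.0, 2.497]
force: [-0.0, -0.2, -0.5]
finger_gap: 0.0009
```

>>> drive_tool([
  [0,0,1,0,1],
  [0,0,0,0,1],
  [0,0,0,0,1],
])

```text
t: 13.85
tool_pos: [0.4852, -0.0176, 0.111]
tool_rot: [-3.142, -0.0, 2.497]
force: [-2.4, 1.9, 4.1]
finger_gap: 0.0004
```

>>> drive_tool([
  [0,0,1,0,1],
  [0,0,0,0,1],
  [0,0,0,0,1],
])

```text
t: 14.15
tool_pos: [0.485, -0.0174, 0.11]
tool_rot: [-3.141, -0.001, 2.497]
force: [-5.3, 3.3, 7.3]
finger_gap: 0.0005
```

Contact at TCP z≈0.111, as expected. The sideways force shows the face moving outward as the slab rocks, so I'll follow it with +x.

>>> drive_tool([
  [1.5,0,1,0,1],
  [0.8,0,1,0,1],
  [0,0,0,0,1],
  [0,0,0,0,1],
])

```text
t: 14.55
tool_pos: [0.4836, -0.0163, 0.1081]
tool_rot: [3.141, 0.0, 2.497]
force: [-0.6, -0.1, 3.8]
finger_gap: 0.0
```

>>> drive_tool([
  [0.8,0,1,0,1],
  [0.8,0,1,0,1],
  [0,0,0,0,1],
  [0,0,0,0,1],
])

```text
t: 14.95
tool_pos: [0.4823, -0.0154, 0.106]
tool_rot: [3.142, 0.0, 2.497]
force: [1.5, -1.1, 3.8]
finger_gap: 0.0006
```

>>> drive_tool([
  [0.5,0,1,0,1],
  [0.6,0,1,0,1],
  [0,0,0,0,1],
  [0,0,0,0,1],
])

```text
t: 15.35
tool_pos: [0.4813, -0.0146, 0.104]
tool_rot: [3.142, -0.0, 2.497]
force: [-1.4, -0.4, 6.8]
finger_gap: 0.0003
```

>>> drive_tool([
  [0.6,0,1,0,1],
  [0.6,0,1,0,1],
  [0,0,0,0,1],
  [0,0,0,0,1],
])

```text
t: 15.75
tool_pos: [0.4802, -0.0138, 0.102]
tool_rot: [-3.142, -0.0, 2.497]
force: [-0.6, -0.1, 7.0]
finger_gap: 0.0002
```

```bash
python3 -c "
from h import *
to(.4855,-.0174,.099,143.1)
c=cam('scene');save(c,'s10.png',(200,120,340,280),4)
c=cam('wrist');save(c,'w10.png')
"
```

```text
t 15.75 pos [ 0.4802 -0.0138  0.102 ] yaw 143.06 tilt 0.03 gap 0.0002 F [-0.61 -0.13  6.97]
tool shift mm [-6.5  0.3  3. ] twist -0.001
```

View pics/s10.png

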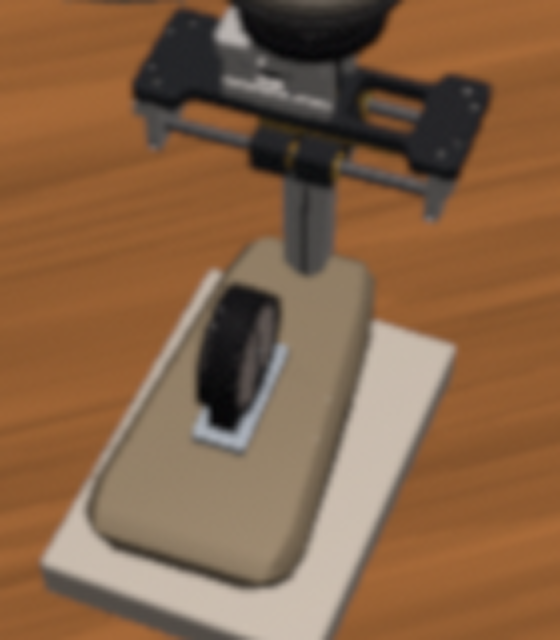

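>>> drive_tool([
  [0.6,0,1,0,1],
  [0.6,0,1,0,1],
  [0.5,0,0.8,0,1],
  [0,0,0,0,1],
  [0,0,0,0,1],
])

```text
t: 16.35
tool_pos: [0.4787, -0.0126, 0.0992]
tool_rot: [-3.141, -0.001, 2.497]
force: [-2.6, 1.0, 9.5]
finger_gap: 0.0006
```

>>> drive_tool([
  [0,0,0,0,1],
  [0,0,0,0,1],
  [0,0,0,0,1],
  [0,0,0,0,1],
  [0,0,0,0,1],
])

```text
t: 16.85
tool_pos: [0.4787, -0.0127, 0.0993]
tool_rot: [-3.141, -0.001, 2.497]
force: [-2.8, 1.1, 10.7]
finger_gap: 0.0003
```

>>> drive_tool([
  [0,0,0,0,1],
  [0,0,0,0,1],
  [0,0,0,0,1],
  [0,0,0,0,1],
  [0,0,0,0,1],
])

```text
t: 17.35
tool_pos: [0.4787, -0.0127, 0.0992]
tool_rot: [-3.141, -0.001, 2.497]
force: [-2.6, 1.7, 10.2]
finger_gap: 0.0002
```

```bash
python3 -c "
from h import *
import pickle
to(.4855,-.0174,.099,143.1)
c=cam('scene');save(c,'s11.png',(235,175,285,250),8);pickle.dump(c,open('s11.pkl','wb'))
c=cam('top');save(c,'t11.png',(240,130,370,260),5);pickle.dump(c,open('t11.pkl','wb'))
c=cam('wrist');save(c,'w11.png')
"
```

```text
t 17.35 pos [ 0.4787 -0.0127  0.0992] yaw 143.06 tilt 0.05 gap 0.0002 F [-2.6   1.67 10.21]
tool shift mm [-8.3  0.3  0.2] twist -0.001
```

View pics/s11.png

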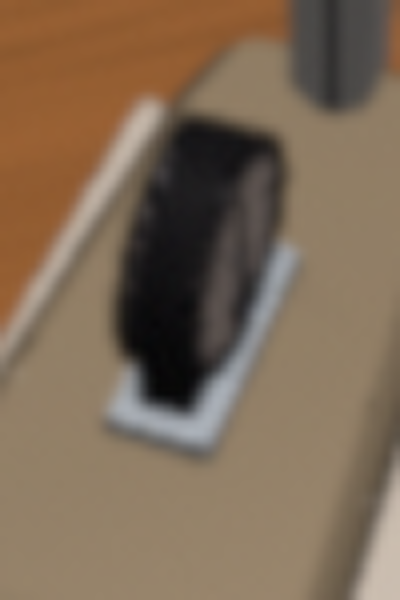

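View pics/t11.png

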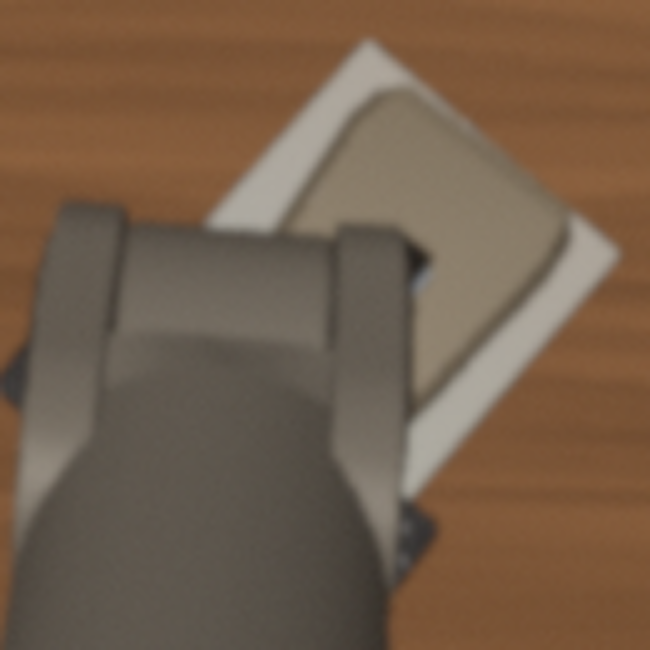

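```bash
python3 -c "
from h import *
import pickle
c=pickle.load(open('s11.pkl','rb'))
im=c['im'][186:226,246:276]; im=cv2.convertScaleAbs(im,alpha=1.8); im=cv2.resize(im,None,fx=14,fy=14,interpolation=cv2.INTER_LANCZOS4); 
# expected points: gauge centre est, slab level
ax=np.array([np.cos(np.radians(143.1)),np.sin(np.radians(143.1)),0]); n=np.array([ax[1],-ax[0],0])
# anchor: foot near-right top corner pixel
u,v=235+(212+.5)/8-.5,175+(448+.5)/8-.5
P=onz(c,u,v,.088); print('corner',P)
far=235+(298+.5)/8-.5,175+(250+.5)/8-.5
for sg in (1,-1):
  N=n*sg
  if N[0]>0: break
for a in(-6,-3,0,3,6,9):
  A=np.radians(a); q=P+.072*(ax*np.cos(A)+np.array([0,0,np.sin(A)])); print(a,proj(c,q).round(2),'obs',np.round(far,2))
cc=P+.036*ax-N*.003; 
for a,col in((0,(255,0,0)),(4,(0,255,0)),(-4,(0,0,255))):
  A=np.radians(a); up=ax*np.sin(A)+np.array([0,0,np.cos(A)])
  b=cc+np.array([0,0,.035-.0])
  for k in(-.02,-.01,0.,.01,.02,.026):
    p=proj(c,b+up*k); cv2.circle(im,tuple(int(x) for x in ((p-[246,186]+.5)*14)),2,col,-1)
cv2.imwrite('pics/d11.png',im[:,:,::-1])
"
```

```text
corner [ 0.59546967 -0.08639115  0.088     ]
-6 [272.41 207.82] obs [271.81 205.81]
-3 [272.46 206.66] obs [271.81 205.81]
0 [272.48 205.56] obs [271.81 205.81]
3 [272.47 204.52] obs [271.81 205.81]
6 [272.43 203.54] obs [271.81 205.81]
9 [272.36 202.62] obs [271.81 205.81]
```

View pics/d11.png

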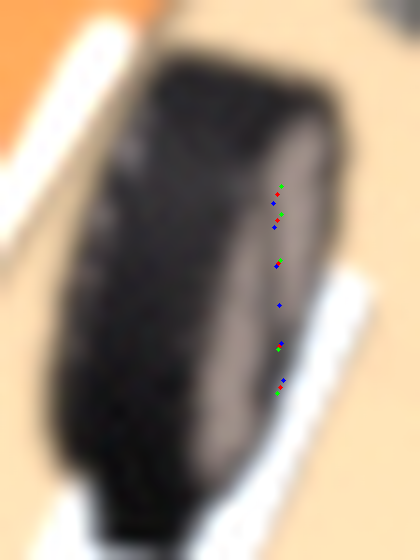

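View pics/w11.png

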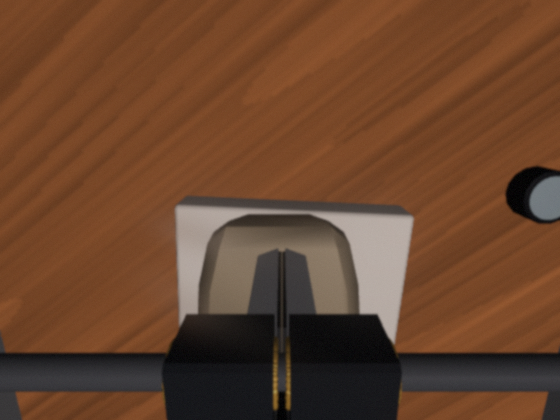

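```bash
python3 -c "
from h import *
import pickle
ax=np.array([np.cos(np.radians(143.1)),np.sin(np.radians(143.1)),0])
# foot's near-right and far-right corners by subpixel corner refinement
for f,nr,fr,z in(('s7.pkl',(240,463),(283,353),.078),('s11.pkl',None,None,.088)):
  c=pickle.load(open(f,'rb')); g=cv2.cvtColor(c['im'],cv2.COLOR_RGB2GRAY)
  if nr: p=np.array([[200+nr[0]/4,120+nr[1]/4],[200+fr[0]/4,120+fr[1]/4]],np.float32)
  else: p=np.array([[261.1,230.6],[271.8,205.8]],np.float32)
  q=cv2.cornerSubPix(g,p.reshape(-1,1,2).copy(),(2,2),(-1,-1),(3,40,.001)).reshape(-1,2); print(f,p.tolist(),q.tolist())
  for w in(p,q):
    P=onz(c,*w[0],z); A=np.radians(np.arange(-8,20,.1)); v=[proj(c,P+.072*(ax*np.cos(a)+np.array([0,0,np.sin(a)])))[1] for a in A]
    print('slope deg',np.degrees(A[np.argmin(np.abs(np.array(v)-w[1]))]).round(1))
"
```

```text
s7.pkl [[260.0, 235.75], [270.75, 208.25]] [[258.8685302734375, 235.77706909179688], [270.75, 208.25]]Traceback (most recent call last):
  File "<string>", line 13, in <module>
    print('slope deg',np.degrees(A[np.argmin(np.abs(np.array(v)-w[1]))]).round(1))
                                                    ~~~~~~~~~~~^~~~~
ValueError: operands could not be broadcast together with shapes (280,) (2,)
```

```bash
python3 -c "
from h import *
import pickle
ax=np.array([np.cos(np.radians(143.1)),np.sin(np.radians(143.1)),0])
for f,w,z in(('s7.pkl',[(260.0,235.75),(270.75,208.25)],.078),('s11.pkl',[(261.1,230.6),(271.8,205.8)],.088)):
    c=pickle.load(open(f,'rb'));P=onz(c,*w[0],z); A=np.radians(np.arange(-8,20,.1)); v=np.array([proj(c,P+.072*(ax*np.cos(a)+np.array([0,0,np.sin(a)])))[1] for a in A])
    print('slope deg',np.degrees(A[np.argmin(np.abs(v-w[1][1]))]).round(1))
c=cam('scene');save(c,'s12.png'); to(.4787,-.0127,.099,143.1)
"
```

```text
slope deg 7.3
slope deg -0.6
t 17.55 pos [ 0.4786 -0.0126  0.0992] yaw 143.06 tilt 0.04 gap 0.0006 F [-2.38  1.25 10.81]
tool shift mm [-0.1 -0.   0.2] twist -0.001
```

View pics/s12.png

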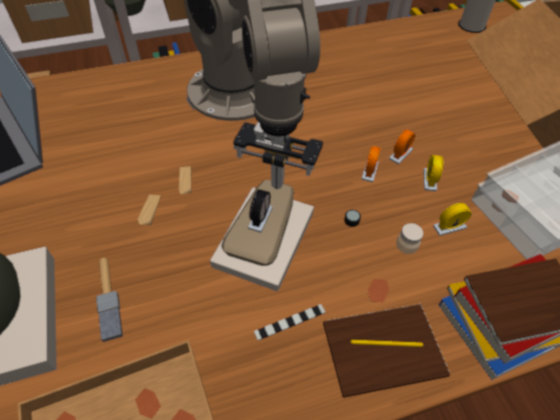

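The foot edge reads 7.3° at rest, where the true slope is 9°, and −0.6° now. Corrected, that is about +1° ± 1.5°. The contact height also hints at up to 0.8° still raised, so I'll go half a millimetre further and let it settle.

>>> drive_tool([
  [0.6,0,0.6,0,1],
  [0,0,0,0,1],
  [0,0,0,0,1],
  [0,0,0,0,1],
  [0,0,0,0,1],
])

```text
t: 18.05
tool_pos: [0.4783, -0.0124, 0.0987]
tool_rot: [-3.142, -0.001, 2.497]
force: [-3.2, 1.1, 10.8]
finger_gap: 0.0001
```

>>> drive_tool([
  [0,0,0,0,1],
  [0,0,0,0,1],
  [0,0,0,0,1],
  [0,0,0,0,1],
  [0,0,0,0,1],
])

```text
t: 18.55
tool_pos: [0.4783, -0.0124, 0.0987]
tool_rot: [-3.142, -0.001, 2.497]
force: [-1.6, 0.5, 11.0]
finger_gap: 0.0
```

>>> drive_tool([
  [0,0,0,0,1],
  [0,0,0,0,1],
  [0,0,0,0,1],
  [0,0,0,0,1],
  [0,0,0,0,1],
])

```text
t: 19.05
tool_pos: [0.4783, -0.0124, 0.0987]
tool_rot: [-3.142, -0.0, 2.497]
force: [-2.2, 0.9, 9.9]
finger_gap: 0.0003
```

>>> drive_tool([
  [0,0,0,0,1],
  [0,0,0,0,1],
  [0,0,0,0,1],
  [0,0,0,0,1],
  [0,0,0,0,1],
])

```text
t: 19.55
tool_pos: [0.4784, -0.0124, 0.0987]
tool_rot: [3.142, -0.0, 2.497]
force: [-2.8, -0.1, 10.6]
finger_gap: -0.0
```

```bash
python3 -c "
from h import *
import pickle
to(.4787,-.0127,.099,143.1)
c=cam('scene');pickle.dump(c,open('s13.pkl','wb'))
a=pickle.load(open('s7.pkl','rb'));b=pickle.load(open('s11.pkl','rb'))
o=[]
for q in(a,b,c):
  im=cv2.convertScaleAbs(q['im'][180:235,240:280],alpha=1.7);o.append(cv2.resize(im,None,fx=6.5,fy=6.5,interpolation=cv2.INTER_CUBIC))
cv2.imwrite('pics/cmp.png',np.hstack(o)[:,:,::-1])
"
```

```text
t 19.55 pos [ 0.4784 -0.0124  0.0987] yaw 143.06 tilt 0.02 gap -0.0 F [-2.84 -0.13 10.65]
tool shift mm [-0.5 -0.  -0.3] twist -0.001
```

View pics/cmp.png

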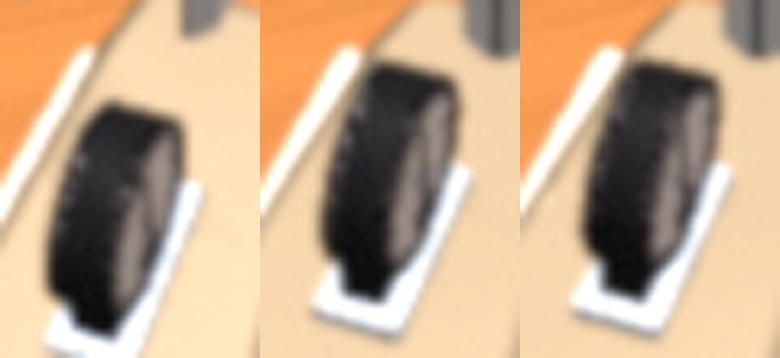

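The three panels, left to right, are rest, first press and now. The pointer looks centred, but the dial view is oblique. As a quantitative check, I'll track features from rest to now and solve for rotation plus slide.

```bash
python3 -c "
from h import *
import pickle
ax=np.array([np.cos(np.radians(143.1)),np.sin(np.radians(143.1)),0]);ez=np.array([0,0,1.])
c0=pickle.load(open('s7.pkl','rb'))
g0=cv2.cvtColor(c0['im'],cv2.COLOR_RGB2GRAY)
ctr=np.array([.558,-.072,.077]); th0=np.radians(9)
fx=ax*np.cos(th0)+ez*np.sin(th0); fz=-ax*np.sin(th0)+ez*np.cos(th0)
ridge=ctr+fx*.02-fz*.05
def face(u,v,h):
    o,d=ray(c0,u,v); p=ctr+fz*h; return o+d*(fz@(p-o))/(fz@d)
# foot corners near-left, near-right, far-right (foot top h=8mm)
pts=np.array([[247.5,232.5],[260,235.75],[270.75,208.25]],np.float32)
P=[face(u,v,.008) for u,v in pts]
print([((p-ctr)@fx).round(4) for p in P],np.linalg.norm(P[1]-P[2]).round(4),np.linalg.norm(P[0]-P[1]).round(4))
rot=lambda p,a: ridge+R.from_rotvec(np.cross(ax,ez)*-a).apply(p-ridge)
from scipy.optimize import least_squares
chk=rot(ctr+fx*.09,th0); print('rot check z drop',chk[2]-(ctr+fx*.09)[2])
for f in('s11.pkl','s13.pkl'):
  c=pickle.load(open(f,'rb'));g=cv2.cvtColor(c['im'],cv2.COLOR_RGB2GRAY)
  n,ok,e=cv2.calcOpticalFlowPyrLK(g0,g,pts.reshape(-1,1,2),None,winSize=(9,9),maxLevel=2); n=n.reshape(-1,2); D=n-pts; print(f,D.round(2).tolist(),e.ravel().round(1))
  fun=lambda x:np.concatenate([proj(c,rot(p,x[0])+ax*x[1]/10)-proj(c,p)-d for p,d in zip(P,D)])
  r=least_squares(fun,[.1,0]); print('rot deg',np.degrees(r.x[0]).round(2),'slide mm',(r.x[1]*100).round(2),'res',r.fun.round(2))
"
```

```text
[np.float64(-0.0456), np.float64(-0.0446), np.float64(0.0258)] 0.0705 0.0281
rot check z drop -0.010334829582573049
s11.pkl [[1.309999942779541, -5.53000020980835], [1.2999999523162842, -5.599999904632568], [1.7000000476837158, -3.1700000762939453]] [7.5 7.5 6.8]
rot deg 7.14 slide mm 2.36 res [ 0.04 -0.04  0.08  0.03 -0.22 -0.04]
s13.pkl [[1.3300000429153442, -5.860000133514404], [1.4800000190734863, -5.880000114440918], [1.7100000381469727, -3.1500000953674316]] [7.5 6.8 6.8]
rot deg 7.88 slide mm 1.81 res [ 0.04 -0.02 -0.07  0.01 -0.2  -0.1 ]
```

Tracking leaves about +0.6° after allowing for the ridge rolling. The tool height says about −0.25° and the contact-relative drop about +0.4°. All are well inside 2°, and the slab has been steady for 1.5 s, so I'm handing it in.

```bash
python3 -c "
from h import *
st(); order.job_done()"
```

```text
{'t': 19.6, 'joints': [-0.4352, 0.2883, 0.3805, 2.1694, -0.1632, 0.7104, 0.9811], 'tool_pos': [0.4784, -0.0124, 0.0987], 'tool_rot': [3.1416, -0.0004, 2.4968], 'force': [-2.6931, 0.1044, 10.115], 'moment': [0.1453, 0.5265, 0.0734], 'finger_gap': 0.0005}
the job is handed in; nothing more can be done
```

The gauge is standing on the slab and the fingers are holding the slab's raised end down at about level. I handed the job in at t = 19.6 s; no verdict came back.

- **Gauge:** I pinched the black gauge across its dial and set it on the face about 10 mm from the middle, towards the low end. Its dial runs along the slab. I let it swivel flat in the pinch before letting go, and it stood upright with the fingers clear.
- **Press:** With the fingers closed, I pressed the raised end down about 12 mm, following its outward swing. It has held steady since, at about 10 N.
- **Other things:** The last full scene picture shows nothing else visibly moved. I did not measure this.

**Level checks:** I could not read the pointer's angle exactly, because the only usable camera sees the dial at a steep angle; it looked centred. These are the slope estimates, positive meaning the raised end is still high:

| Check | Slope |
|---|---|
| Tool height at the press point | about −0.25° |
| Drop since first contact | about +0.4° |
| Image tracking from rest to now, raw | +1.1° |
| Image tracking, allowing for the ridge rolling | about +0.6° |
| Gauge foot edge, before the last 0.5 mm of pressing | −0.6° raw, about +1° corrected (±1.5°) |

They disagree by about a degree, but all fall within 2°.

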